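# Wedge up the sagging tank base

### The arm

A 7-joint arm with a two-finger parallel gripper is mounted at the origin on the work surface. World frame = base frame: x ahead of the robot, y to its left, z up, the work surface at z = 0. Lengths are in m, angles in rad, forces in N, time in s.
With the tool pointing down it reaches from about 0.4 to 0.85 m from the base axis. Payload 4.5 kg.
Tool frame: the origin (TCP) lies midway between the tips of the shut fingers; the grasp point (between the pads) lies 19 mm behind it; z points along the fingers, y is the line along which they close (so a half turn about z gives the same grasp; the last joint's range is limited). The gripper opens to 85 mm and grips with 20 to 120 N. Pads are 22 mm wide; open, the fingers measure 114 mm over their backs; the gripper's body (76 mm by 85 mm) begins 54 mm behind the grasp point. The pads swing forward as they close: fully open they stand 13 mm farther back than shut.
Start: joints at [1.31, 0.689, -0.195, 1.565, 0.157, 0.902, -0.215], TCP at [0.182, -0.598, 0.231] pointing down, gripper open.
Joint ranges: [-3.01, 3.01], [-0.46, 2.08], [-1.47, 1.51], [0.13, 2.56], [-1, 4.14], [0.04, 2.09], [-2.66, 2.66]. Speed limits (rad/s): [2.57, 2.57, 3.14, 3.14, 3.14, 3.14, 3.14].

### API

Orientations are given as a rotation vector (axis times angle).
In Python, from rig import state, capture, job_done, spot_in, outline_of, landmark_of gives the robot as it stands. The module is installed in compiled form; this text tells all that it offers.
- The arm moves only by the tool apply_moves, never from a script. Its argument "commands" is one flat list of numbers, 7 for each row, row after row: the turn, a rotation vector about the tool's x, y, z in units of 6 degrees (1.0 is 6 degrees), then the shift along the tool's x, y, z in units of 30 mm (1.0 is 30 mm), then the opening, from 0 (shut) to 1 (fully open). A call has 1 to 20 rows; each row is the pose to reach, as a shift and turn from the pose commanded when the call began, along the tool's axes at that moment; what a row does not reach only later rows make up. A row lasts 1/12 s, in which the tool goes at most 41.7 mm and 7.16 degrees, less where a joint would pass 70% of its speed; a pose out of reach is approached as far as the arm can. A call with a gripper value outside its range is refused whole. The fingers move at their own pace and stop on an object; "squeeze" is the grip in N (left out, the last holds). Time passes only in rows, so rows that repeat a pose let the fingers close. It gives the time, the measured TCP pose, the force, the opening and the grip force at its end, in the units of the state.
- state(): the state, without advancing time (a new reading comes with each control period).
- capture(name): name is "scene" or "top"; returns a dict with "pixels" (400x640x3 uint8, red, green, blue), "z_map" (400x640 float32, m along the optical axis (not along the pixel's ray), 0 where there is no reading), "intrinsics" (3x3 intrinsics, pixels), "origin" and "attitude" of the camera in the world. Camera axes: x right, y down, z forward; pixel columns grow to the right and rows downward; lengths in m; the calibration is good to about 2 mm. A picture is of the moment at which its call begins.
- job_done(): hands the job in; it is judged then, once.
Trained networks look in the newest picture that a camera, given by its name, has taken for a name from the list of things; names that differ only in an ending like _2 or _b are one class to them, and where a whole thing is asked for, a point or a joint stands for the part that bears it (a point fixed in the world has none). Each returns a list of dicts, best first, with "score" (0 to 1); they miss things now and then, are a little off and sometimes report something else, mostly with a low value. They report only what shows in the picture. A call takes as long as a camera call. They do not tell look-alikes from the thing itself.
- spot_in(camera, query): "centre" ([x, y, z] in m, in world coordinates, good to about 4 mm: the middle of the surface that is visible of it).
- outline_of(camera, query): "mask" (400x640 bool, what is visible of it).
- landmark_of(camera, query): "centre" ([x, y, z] in m, in world coordinates, good to about 4 mm: a listed point, or the origin of a listed thing).
The state is a dict: "clock": time; "joint_pos": joint angles; "qd": joint speeds; "joint_efforts": joint torques, N m; "tool_pos": TCP position; "eef_rot": TCP orientation; "contact_force": force on the tool from outside, world axes, zero at the start; "moment": the same for the moment, N m; "width": finger opening in m; "grasp_force": force on a finger pad.
Only numpy, scipy, OpenCV 4.12 (cv2) and the standard library are available. Lean on these libraries where they do the work, as an engineer would, in place of code of your own. Each camera call takes 0.05 s, during which the arm holds its last target. There are 200 camera calls.

### The job

Pull the wooden wedge up out of the grey caddy, lay it down flat on the open stand top clear of the tank and let go of it, then take it again by its thick end and push it, thin end first and straight in, under the middle of the raised lip of the tank base until it jams tight and carries part of the load. Use a firm push of about 15 newtons and do not ram it or knock the tank; leave it jammed there, and leave the canister, dish, glass guard, jar, cup and the caddy's plain bar where they stand.

Things in the scene. Friction and masses are not known exactly. Their poses are not given: they have to be found in the camera images.
- wedge: Plain light-wood wedge, 130 mm long, 36 wide, 70 g. Starts upright on its heel in the caddy pocket nearer the robot, thin end up, rising 70 above the caddy's rim. Origin: centre of the 26 x 36 heel face. Its z runs from heel to thin end, its y across the width, x through the thickness. Either big face may lie underneath. Once jammed it holds by friction.
- wedge_tip (a point): Middle of the wedge's thin edge, axes as the wedge's. The wedge is 26 mm thick at the heel, tapering evenly to 3 here. Its flat face is at x = -13 of the wedge frame; the sloping face looks to +x (x = +13 at the heel, -10 at the tip).
- caddy: Fixed grey plastic caddy, 122 (x) x 90 (y), 65 high, floor 5 thick. Origin: centre of its underside. Two pockets of about 36 (x) x 45 (y) lie along its x axis: at x = -39 the wedge's, at x = +39 that of the plain bar. The wedge's width lies along the caddy's y. At yaw 0 its axes are the world's.
- bar: Straight, untapered light-wood bar 14 x 36 x 118 standing upright in the caddy's other pocket; not needed, leave it there. Origin: centre of its foot.
- tank: Small glass tank on a white base board 18 mm thick. Origin: on the stand surface straight below the middle of the board's raised lip, a rounded edge 248 long along this frame's y. x is level and points inward under the board (the way to push), z up. The glass starts 57 in from the lip and is about 185 high. These axes are those of the fixed footing and do not show the sag.
- slot (a point): Point on the surface 100 mm in from the lip (tank axes), middle of the slot under the board. The slot is open 200 deep and within 80 either side of the middle; low foam feet stand beyond. The lip side sags under an unknown load: its underside is 7 to 15 above the surface, different each time and not given. The wedge meets it with about 25 to 70 of its length in.
- batten (a point): Middle of the far batten, 215 mm in from the lip, on which the board is hinged. The lip yields about 6 N per mm; once the wedge meets it, the push needed rises roughly 1 to 2 N per mm of travel. It is tight at a level push of about 15 N, wedge flat on the surface: the lip then presses on it with about 8 N (4 to 15 is right, over 30 is ramming).
- canister: Green closed food canister, 72 across, 120 high; bystander. Origin: centre of its underside.
- dish: White ceramic feeder dish, 100 across, 32 high; bystander. Origin: centre of its underside.
- guard: Upright glass heater guard tube, 44 across, 160 high; bystander. Origin: centre of its underside.
- jar: Small amber jar, 44 across, 70 high; bystander. Origin: centre of its underside.
- cup: Clear plastic cup, 72 across, 70 high; bystander. Origin: centre of its underside.
Things that resemble listed ones, but are neither listed nor needed, are in the scene too. What is shaped like the wedge but green, orange or turquoise is not meant.

How it is judged:
On the way:
1. the wedge is out of the caddy, lying flat on the open stand top clear of the tank, and let go (angle between wedge's own z axis and vertical between 1.25 and 1.9 rad and angle between wedge's own y axis and vertical between 1.4 and 1.74 rad and linear speed of wedge below 0.02 m/s and contact force between the fingers and wedge below 0.05 N and height (world z) of wedge below 0.03 m and x of wedge_tip in the frame of tank below -0.01 m), for 0.2 s.
At the end, for the whole second after the job is handed in: The wedge lies flat on the stand, let go and at rest, its thin end 12 to 110 mm under the lip, within 60 mm of the lip's middle and within 0.26 rad of straight in, and the lip presses on it with 4 to 15 N; the bar is still in its pocket (within 20 mm) (angle between wedge's own z axis and vertical between 1.25 and 1.9 rad and angle between wedge's own y axis and vertical between 1.4 and 1.74 rad and linear speed of wedge below 0.02 m/s and x of wedge_tip in the frame of tank between 0.012 and 0.11 m and y of wedge_tip in the frame of tank between -0.06 and 0.06 m and height (world z) of wedge below 0.02 m and angle between the z axis of wedge and the x axis of tank, either way round below 0.26 rad and contact force between wedge and tank between 4 and 15 N and distance of bar from where it was at the start of the episode below 0.02 m); the robot touches nothing.
It fails at once if the wedge is rammed in: over 30 N between wedge and tank (contact force between wedge and tank above 30 N).
It fails at once if the robot strikes the tank: over 15 N (contact force between any of the arm, the fingers and tank above 15 N).
It fails at once if a bystander is moved more than 30 mm (distance of any of canister, dish, guard, jar, cup from where it was at the start of the episode above 0.03 m).
It also fails if it takes over 72 s, if anything falls off the work surface, if the arm or the gripper's body presses on something with over 40 N, if the wrist force passes 120 N, or if a joint passes its speed limit or range.

## Working session

There is one attempt and no reset: what is moved stays moved. The work goes in short steps, Python scripts to look and compute and a tool call to move; the robot and the scene stay as the last step left them, time stands still between calls to the robot, and variables do not carry over. Pictures are saved under pics/ and viewed, at most 10 in all, crops included, and the job is handed in when it is done.

Besides the shell and the picture viewer there is one more tool, called after "Request:" as name(argument=value, ...) on one line, values as JSON. apply_moves: Moves the arm, as the interface text tells. Its arguments: {"type":"object","properties":{"commands":{"type":"array"},"squeeze":{"type":"number"}},"required":["commands"]}

```bash
mkdir -p pics; cat > h.py <<'E'
import numpy as np, cv2
from rig import *
from scipy.spatial.transform import Rotation as R
def att(c):
    a=np.array(c["attitude"]); 
    return a if a.shape==(3,3) else (R.from_rotvec(a).as_matrix() if a.size==3 else R.from_quat(a).as_matrix())
def cloud(c):
    K=c["intrinsics"];z=c["z_map"];v,u=np.mgrid[:400,:640]
    P=np.stack([(u-K[0,2])/K[0,0]*z,(v-K[1,2])/K[1,1]*z,z],-1)
    return P@att(c).T+np.array(c["origin"])
def save(c,n): cv2.imwrite("pics/"+n,c["pixels"][...,::-1])
E
python3 - <<'E'
from h import *
for n in ("scene","top"):
    c=capture(n); save(c,n+"1.png"); np.savez(n+"1.npz",**c); print(n,c["origin"],np.array(c["attitude"]).round(3).tolist(),c["intrinsics"].tolist())
    for q in ("wedge","wedge_tip","caddy","bar","tank","slot","batten","canister","dish","guard","jar","cup"):
        print(q,[(np.round(d["centre"],3).tolist(),round(d["score"],2)) for d in landmark_of(n,q)][:4])
s=state(); print({k:np.round(v,3).tolist() for k,v in s.items()})
E
```

```text
scene [ 1.26882335 -0.34469562  1.04895127] [-2.11, -1.395, 0.502] [[475.91672901006444, 0.0, 315.83851580078317], [0.0, 475.91672901006444, 200.05044487391572], [0.0, 0.0, 1.0]]
wedge [([0.473, -0.324, -0.001], 0.73), ([0.473, -0.426, 0.002], 0.72), ([0.561, -0.345, 0.006], 0.71), ([0.386, -0.334, -0.001], 0.7)]
wedge_tip [([0.466, -0.417, 0.127], 0.91), ([0.4, -0.334, 0.129], 0.83), ([0.549, -0.349, 0.132], 0.67), ([0.545, -0.473, 0.129], 0.56)]
caddy [([0.604, -0.337, -0.002], 0.62)]
bar [([0.641, -0.33, 0.007], 0.93)]
tank [([0.612, 0.163, -0.004], 0.98), ([0.6, -0.339, -0.002], 0.63)]
slot [([0.606, 0.261, 0.003], 0.65), ([0.772, -0.021, -0.001], 0.3)]
batten [([0.595, 0.374, 0.018], 0.94)]
canister [([0.773, -0.02, 0.002], 0.84)]
dish [([0.418, 0.036, 0.004], 0.71)]
guard [([0.734, -0.254, -0.001], 0.83)]
jar [([0.447, -0.171, 0.002], 0.88)]
cup [([0.731, -0.248, -0.005], 0.67), ([0.751, -0.134, -0.0], 0.6)]
top [ 0.45768213 -0.04331394  1.32900388] [-2.136, 2.188, -0.096] [[407.3065738886295, 0.0, 325.3804717346552], [0.0, 407.3065738886295, 200.41761603581278], [0.0, 0.0, 1.0
[... 409 characters left out ...]
-0.001], 0.97)]
slot [([0.604, 0.261, 0.004], 0.59)]
batten [([0.749, -0.132, 0.001], 0.42)]
canister [([0.773, -0.025, 0.002], 0.68)]
dish [([0.428, 0.037, -0.003], 0.66)]
guard [([0.609, 0.162, -0.001], 0.71), ([0.736, -0.251, 0.003], 0.53)]
jar [([0.443, -0.174, -0.001], 0.48)]
cup [([0.75, -0.135, -0.002], 0.91)]
{'clock': 1.3, 'joint_pos': [1.31, 0.689, -0.195, 1.565, 0.157, 0.903, -0.215], 'qd': [0.001, -0.0, 0.001, 0.001, -0.001, 0.0, 0.001], 'joint_efforts': [0.0, -53.955, -1.267, -15.888, 0.01, 0.001, 0.0], 'tool_pos': [0.182, -0.598, 0.231], 'eef_rot': [3.107, 0.461, 0.0], 'contact_force': [0.663, -0.523, -0.979], 'moment': [0.03, 0.017, -0.004], 'grasp_force': 0.0, 'width': 0.085}
```

View images.

View pics/scene1.png

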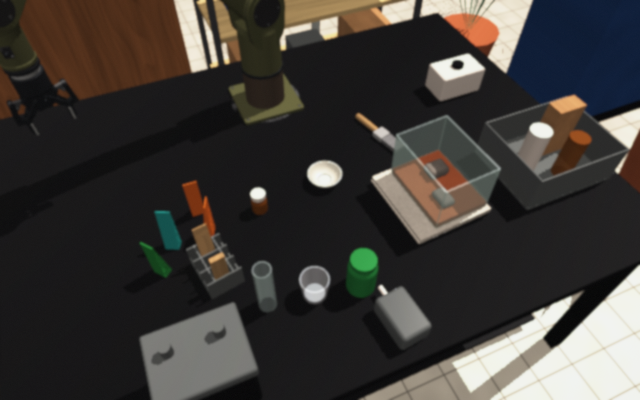

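View pics/top1.png

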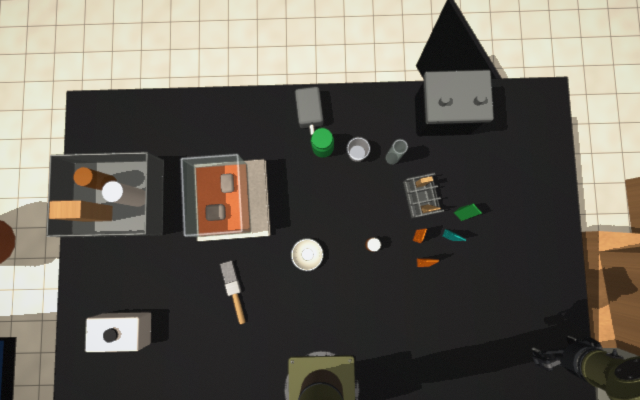

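```bash
python3 - <<'E'
from h import *
for n in ("scene","top"):
    c=dict(np.load(n+"1.npz")); P=cloud(c); 
    m=(abs(P[...,0]-.6)<.085)&(abs(P[...,1]+.336)<.08)&(P[...,2]>.02)
    for lo,hi in((.055,.07),(.075,.09),(.09,.105),(.105,.12),(.12,.14)):
        k=m&(P[...,2]>lo)&(P[...,2]<hi)
        for nm,kk in (("w",k&(P[...,0]<.595)),("b",k&(P[...,0]>.595))):
            if kk.sum()>5:
                q=P[kk]; r=cv2.minAreaRect(q[:,:2].astype(np.float32)*1000)
                print(n,lo,nm,kk.sum(),q.mean(0).round(4),np.round(r[0]),np.round(r[1]),round(r[2],1))
    k=m&(P[...,2]>.055)&(P[...,2]<.07); r=cv2.minAreaRect(P[k][:,:2].astype(np.float32)*1000);print("rim",r)
    # board top
    k=(P[...,2]>.018)&(P[...,2]<.045)&(abs(P[...,0]-.6)<.17)&(P[...,1]>.14)&(P[...,1]<.212)
    q=P[k]; r=cv2.minAreaRect(q[:,:2].astype(np.float32)*1000); print("board",k.sum(),r)
    A=np.c_[q[:,:2]-[.61,.165],np.ones(len(q))]; print(np.linalg.lstsq(A,q[:,2],rcond=None)[0])
    # lip edge: min y per x bin
    ed=[(x,np.percentile(q[abs(q[:,0]-x)<.006][:,1],2)) for x in np.arange(.51,.72,.015)]; ed=np.array(ed); print(ed.round(4).tolist(), np.polyfit(ed[:,0]-.61,ed[:,1],1)); print(q[:,0].min(),q[:,0].max())
    y0,x0,h,w=(200,130,110,150) if n=="scene" else (150,380,130,130)
    cv2.imwrite(f"pics/crop_{n}.png",cv2.resize(c["pixels"][y0:y0+h,x0:x0+w,::-1],None,fx=4,fy=4,interpolation=3))
E
```

```text
scene 0.055 w 309 [ 0.5668 -0.3452  0.062 ] [ 568. -344.] [59. 90.] 10.5
scene 0.055 b 325 [ 0.6422 -0.3334  0.062 ] [ 627. -333.] [73. 89.] 10.4
scene 0.075 w 66 [ 0.5589 -0.347   0.0824] [ 559. -347.] [37. 10.] 89.2
scene 0.075 b 56 [ 0.6455 -0.3317  0.0822] [ 644. -332.] [37. 11.] 88.4
scene 0.09 w 75 [ 0.5564 -0.3469  0.0972] [ 556. -346.] [ 9. 36.] 5.7
scene 0.09 b 57 [ 0.6458 -0.3336  0.097 ] [ 647. -333.] [37. 12.] 84.4
scene 0.105 w 72 [ 0.5533 -0.3473  0.1122] [ 554. -347.] [11. 36.] 4.7
scene 0.105 b 76 [ 0.6448 -0.3321  0.1137] [ 642. -332.] [14. 36.] 8.3
scene 0.12 w 87 [ 0.5506 -0.3472  0.1284] [ 551. -347.] [ 9. 36.] 10.5
scene 0.12 b 72 [ 0.6395 -0.3321  0.1224] [ 639. -332.] [15. 35.] 6.8
rim ((600.6397094726562, -338.31640625), (126.14805603027344, 89.99520874023438), 10.455349922180176)
board 1513 ((607.5879516601562, 185.78724670410156), (252.66864013671875, 59.31016540527344), 2.264045476913452)
[-0.00780884  0.09820887  0.02648853]
[[0.51, 0.1554], [0.525, 0.1581], [0.54, 0.1578], [0.555, 0.1566], [0.57, 0.1581], [0.585, 0.1597], [0.6, 0.1607], [0.615, 0.16], [0.
[... 696 characters left out ...]
] [11. 37.] 7.9
top 0.12 w 23 [ 0.5478 -0.3437  0.1323] [ 548. -346.] [ 5. 35.] 8.2
top 0.12 b 55 [ 0.6375 -0.3298  0.124 ] [ 638. -330.] [14. 35.] 8.1
rim ((598.2625122070312, -336.2872009277344), (122.51702117919922, 90.9148178100586), 10.290270805358887)
board 1256 ((607.5886840820312, 183.96031188964844), (55.95389175415039, 249.4788818359375), 89.96997833251953)
[-0.00580428  0.09501149  0.02849767]
[[0.51, 0.1573], [0.525, 0.1565], [0.54, 0.1595], [0.555, 0.1595], [0.57, 0.1599], [0.585, 0.1593], [0.6, 0.1619], [0.615, 0.1626], [0.63, 0.1647], [0.645, 0.1642], [0.66, 0.1651], [0.675, 0.1652], [0.69, 0.1649], [0.705, 0.1678]] [0.05220975 0.16216356]
0.4828495613837497 0.7323222808559687
```

View pics/crop_scene.png

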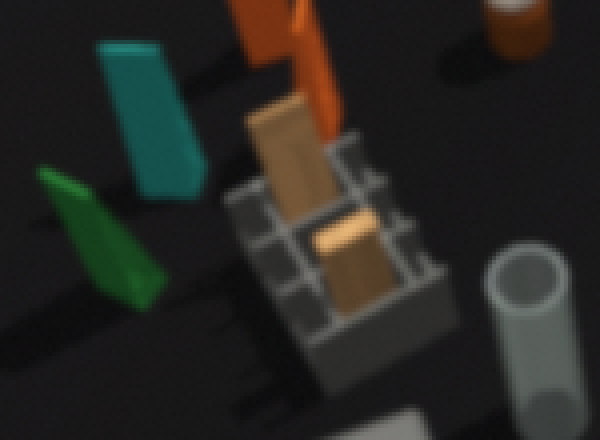

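Things that could pass for the wedge in the scene picture: orange (193,197) and (209,215), turquoise (168,230), green (155,260), and the untapered bar (218,265). The plain light-wood wedge is at (202,240), in the caddy pocket nearer the robot with its thin end up. The crop confirms this.

```bash
cat >> h.py <<'E'
def Rt(xyaw,lean=0):  # tool down with tool x at yaw (deg), then turn about tool y by lean deg
    a=np.radians(xyaw); x=np.array([np.cos(a),np.sin(a),0]); z=np.array([0,0,-1.]); 
    return R.from_matrix(np.c_[x,np.cross(z,x),z])*R.from_rotvec([0,np.radians(lean),0])
def go(p,Rg,p0=None,R0=None):
    s=state(); R0=R.from_rotvec(s["eef_rot"]) if R0 is None else R0; p0=np.array(s["tool_pos"]) if p0 is None else np.array(p0)
    print("turn",((R0.inv()*Rg).as_rotvec()/np.radians(6)).round(2),"shift",(R0.inv().apply(np.array(p)-p0)/.03).round(2))
E
python3 - <<'E'
from h import *
go([.553,-.345,.20],Rt(10.4))
go([.553,-.345,.08],Rt(10.4))
E
```

```text
turn [0.   0.   1.08] shift [14.3  -4.47  1.04]
turn [0.   0.   1.08] shift [14.3  -4.47  5.04]
```

Request:
apply_moves(commands=[0,0,1.08,14.3,-4.47,0,1,0,0,1.08,14.3,-4.47,0,1,0,0,1.08,14.3,-4.47,0,1,0,0,1.08,14.3,-4.47,0,1,0,0,1.08,14.3,-4.47,0,1,0,0,1.08,14.3,-4.47,0,1,0,0,1.08,14.3,-4.47,0,1,0,0,1.08,14.3,-4.47,0,1,0,0,1.08,14.3,-4.47,0,1,0,0,1.08,14.3,-4.47,0,1,0,0,1.08,14.3,-4.47,0,1,0,0,1.08,14.3,-4.47,1.0,1,0,0,1.08,14.3,-4.47,1.5,1,0,0,1.08,14.3,-4.47,1.5,1])

```text
clock: 2.47
tool_pos: [0.5514, -0.343, 0.1826]
eef_rot: [-3.124, -0.288, 0.01]
contact_force: [-0.1, 0.0, -0.5]
width: 0.0853
grasp_force: 0.0
```

```bash
python3 - <<'E'
from h import *
s=state(); print(s["clock"],np.round(s["joint_pos"],2))
go([.553,-.345,.08],Rt(10.4))
c=capture("scene"); P=cloud(c)
k=(abs(P[...,0]-.553)<.04)&(abs(P[...,1]+.345)<.03)&(P[...,2]>.09)&(P[...,2]<.14);q=P[k];print(k.sum(),q.mean(0) if k.any() else 0)
y0,x0=150,130
cv2.imwrite("pics/c2.png",cv2.resize(c["pixels"][y0:y0+150,x0:x0+170,::-1],None,fx=4,fy=4,interpolation=3))
E
```

```text
2.4667 [ 0.54  0.78 -0.11  1.53  0.1   0.85 -0.99]
turn [-0.04  0.05  0.02] shift [0.06 0.09 3.42]
232 [ 0.55311595 -0.34713837  0.11354202]
```

View pics/c2.png

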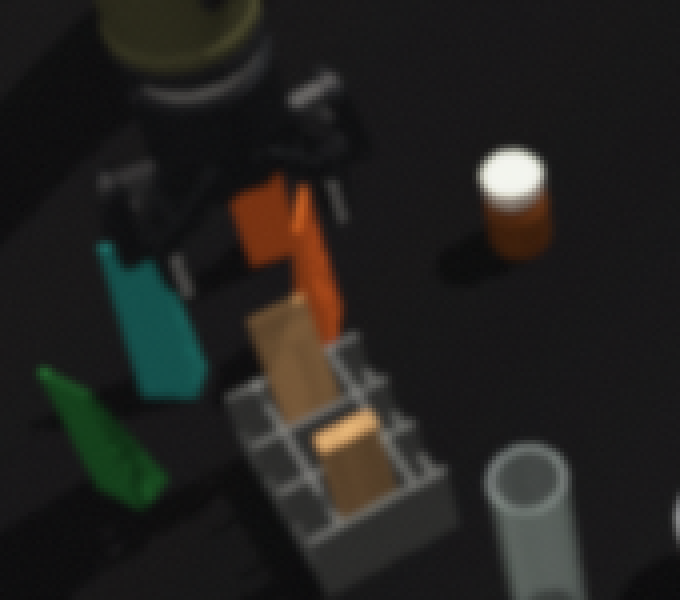

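The crop shows the open gripper straddling the wedge at crop (290,360), with the bar behind it at (350,460). Going down to grip.

Request:
apply_moves(commands=[0,0,0,0.06,0.09,1.2,1,0,0,0,0.06,0.09,2.2,1,0,0,0,0.06,0.09,3.0,1,0,0,0,0.06,0.09,3.4,1,0,0,0,0.06,0.09,3.4,1,0,0,0,0.06,0.09,3.4,0.3,0,0,0,0.06,0.09,3.4,0.3,0,0,0,0.06,0.09,3.4,0.3,0,0,0,0.06,0.09,3.4,0.3,0,0,0,0.06,0.09,3.4,0.2,0,0,0,0.06,0.09,3.4,0.2,0,0,0,0.06,0.09,3.4,0.2], squeeze=50)

```text
clock: 3.52
tool_pos: [0.5565, -0.348, 0.0859]
eef_rot: [3.127, 0.285, 0.004]
contact_force: [-0.1, 0.2, 7.1]
width: 0.0354
grasp_force: 51.4
```

Request:
apply_moves(commands=[0,0,0,0,0,-0.5,0.2,0,0,0,0,0,-1.5,0.2,0,0,0,0,0,-2.7,0.2,0,0,0,0,0,-4,0.2,0,0,0,0,0,-4.6,0.2,0,0,0,0,0,-4.6,0.2,0,0,0,0,0,-4.6,0.2])

```text
clock: 4.1
tool_pos: [0.5557, -0.3476, 0.2235]
eef_rot: [3.127, 0.285, 0.003]
contact_force: [0.8, 0.1, -1.1]
width: 0.0351
grasp_force: 51.1
```

```bash
python3 - <<'E'
from h import *
s=state(); print({k:np.round(s[k],3) for k in("tool_pos","eef_rot","contact_force","width","grasp_force")})
go([.61,-.10,.218],Rt(93)); go([.61,-.10,.218],Rt(93,-45))
c=capture("scene"); P=cloud(c)
cv2.imwrite("pics/c3.png",cv2.resize(c["pixels"][120:280,130:300,::-1],None,fx=3,fy=3,interpolation=3))
E
```

```text
{'tool_pos': array([ 0.556, -0.348,  0.223]), 'eef_rot': array([3.127e+00, 2.850e-01, 3.000e-03]), 'contact_force': array([ 0.78 ,  0.137, -1.075]), 'width': np.float64(0.035), 'grasp_force': np.float64(51.084)}
turn [  0.02  -0.   -13.77] shift [ 3.27 -7.79  0.18]
turn [ -5.36  -6.13 -13.01] shift [ 3.27 -7.79  0.18]
```

View pics/c3.png

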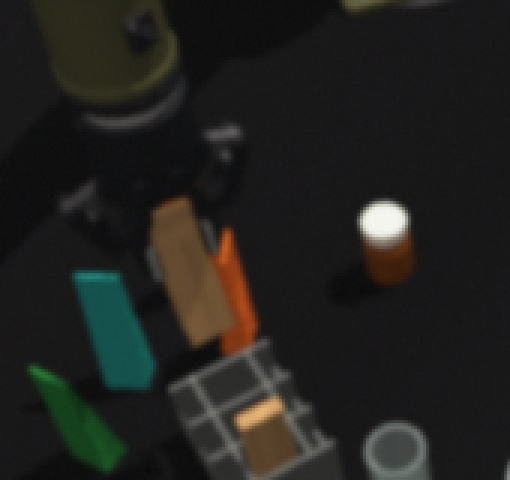

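Request:
apply_moves(commands=[0,0,-13.77,3.27,-7.1,0.2,0.2,0,0,-13.77,3.27,-7.1,0.2,0.2,0,0,-13.77,3.27,-7.1,0.2,0.2,0,0,-13.77,3.27,-7.1,0.2,0.2,0,0,-13.77,3.27,-7.1,0.2,0.2,0,0,-13.77,3.27,-7.1,0.2,0.2,0,0,-13.77,3.27,-7.1,0.2,0.2,0,0,-13.77,3.27,-7.1,0.2,0.2,0,0,-13.77,3.27,-7.1,0.2,0.2,0,0,-13.77,3.27,-7.1,0.2,0.2,0,0,-13.77,3.27,-7.1,0.2,0.2,0,0,-13.77,3.27,-7.1,0.2,0.2,0,0,-13.77,3.27,-7.1,0.2,0.2,0,0,-13.77,3.27,-7.1,0.2,0.2])

```text
clock: 5.32
tool_pos: [0.6123, -0.1201, 0.2145]
eef_rot: [-2.162, -2.275, 0.003]
contact_force: [0.1, -0.7, -1.2]
width: 0.035
grasp_force: 51.0
```

Request:
apply_moves(commands=[0,-1,0,0,0,0,0.2,0,-2,0,0,0,0,0.2,0,-3,0,0,0,0,0.2,0,-4,0,0,0,0,0.2,0,-5,0,0,0,0,0.2,0,-6,0,0,0,0,0.2,0,-7,0,0,0,0,0.2,0,-8,0,0,0,0,0.2,0,-8,0,0,0,0,0.2,0,-8,0,0,0,0,0.2])

```text
clock: 6.15
tool_pos: [0.6131, -0.1181, 0.2145]
eef_rot: [1.671, 1.769, -0.745]
contact_force: [-0.3, -0.9, -0.1]
width: 0.0353
grasp_force: 51.1
```

```bash
python3 - <<'E'
from h import *
s=state(); print({k:np.round(s[k],3) for k in("joint_pos","tool_pos","contact_force","width")}); print(R.from_rotvec(s["eef_rot"]).as_matrix().round(3))
T=R.from_rotvec(s["eef_rot"])
go([.613,-.12,.085],T)
c=capture("scene"); P=cloud(c)
m=outline_of("scene","wedge")
for d in m[:5]:
    q=P[d["mask"]]; q=q[np.isfinite(q).all(1)]; print(round(d["score"],2),q.mean(0).round(3),q.min(0).round(3),q.max(0).round(3))
cv2.imwrite("pics/c4.png",cv2.resize(c["pixels"][100:300,180:380,::-1],None,fx=2.5,fy=2.5,interpolation=3))
E
```

```text
{'joint_pos': array([-0.277,  0.838, -0.017,  1.709,  0.957,  1.103, -0.914]), 'tool_pos': array([ 0.613, -0.118,  0.215]), 'contact_force': array([-0.348, -0.922, -0.117]), 'width': np.float64(0.035)}
[[-0.039  0.998  0.039]
 [ 0.67   0.056 -0.741]
 [-0.742 -0.003 -0.671]]
turn [0. 0. 0.] shift [3.16 0.   2.94]
0.95 [ 0.618 -0.142  0.207] [ 0.451 -0.345 -0.003] [ 1.269 -0.089  1.049]
0.95 [ 0.396 -0.337  0.068] [ 0.268 -0.358 -0.005] [ 1.269 -0.315  1.049]
0.77 [ 0.553 -0.468  0.062] [ 0.469 -0.499 -0.005] [ 1.269 -0.345  1.049]
0.72 [ 0.479 -0.421  0.069] [ 0.429 -0.447 -0.005] [ 1.269 -0.345  1.049]
```

View pics/c4.png

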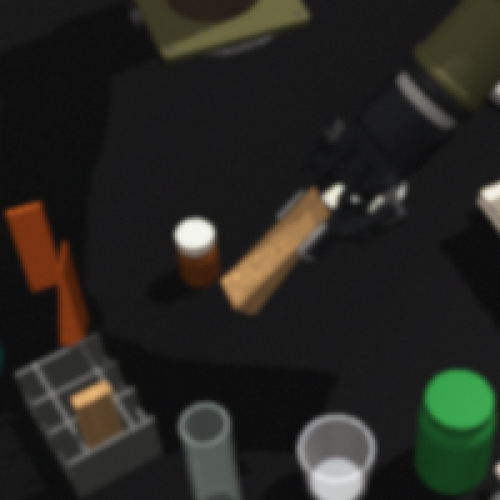

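Wedge held leaning at crop (270,250), about 48° off vertical with the heel down. The jar, cup and caddy are clear of it. Lowering.

```bash
python3 - <<'E'
from h import *
s=state();T=R.from_rotvec(s["eef_rot"])
go([.613,-.15,.13],T);go([.613,-.15,.079],T);print((T.inv().apply([0,0,-1])).round(3))
E
```

```text
turn [0. 0. 0.] shift [ 1.53 -0.06  2.64]
turn [0. 0. 0.] shift [ 2.79 -0.06  3.77]
[ 0.743 -0.001  0.67 ]
```

Request:
apply_moves(commands=[0,0,0,0.7,0,1.2,0.2,0,0,0,1.5,-0.06,2.6,0.2,0,0,0,2.1,-0.06,3.2,0.2,0,0,0,2.5,-0.06,3.5,0.2,0,0,0,2.7,-0.06,3.7,0.2,0,0,0,2.79,-0.06,3.77,0.2,0,0,0,2.79,-0.06,3.77,0.2,0,0,0,2.79,-0.06,3.77,0.2])

```text
clock: 6.92
tool_pos: [0.614, -0.1489, 0.08]
eef_rot: [1.674, 1.761, -0.742]
contact_force: [0.3, 0.2, -1.4]
width: 0.0351
grasp_force: 51.0
```

Request:
apply_moves(commands=[0,0,0,0.04,0,0.04,0.2,0,0,0,0.08,0,0.08,0.2,0,0,0,0.12,0,0.12,0.2,0,0,0,0.12,0,0.12,0.2])

```text
clock: 7.25
tool_pos: [0.6132, -0.1484, 0.0734]
eef_rot: [1.673, 1.764, -0.744]
contact_force: [0.6, -0.5, -1.3]
width: 0.0355
grasp_force: 51.0
```

Request:
apply_moves(commands=[0,0,0,0.05,0,0.05,0.2,0,0,0,0.1,0,0.1,0.2,0,0,0,0.1,0,0.1,0.2])

```text
clock: 7.5
tool_pos: [0.6129, -0.1487, 0.0686]
eef_rot: [1.673, 1.764, -0.745]
contact_force: [-0.4, -0.0, -1.3]
width: 0.0352
grasp_force: 51.0
```

Request:
apply_moves(commands=[0,0,0,0.05,0,0.05,0.2,0,0,0,0.1,0,0.1,0.2,0,0,0,0.1,0,0.1,0.2])

```text
clock: 7.75
tool_pos: [0.6132, -0.149, 0.0646]
eef_rot: [1.672, 1.764, -0.745]
contact_force: [0.4, 0.6, -0.6]
width: 0.0355
grasp_force: 51.0
```

Request:
apply_moves(commands=[0,0,0,0.05,0,0.05,0.2,0,0,0,0.1,0,0.1,0.2,0,0,0,0.1,0,0.1,0.55,0,0,0,0.1,0,0.1,0.7,0,0,0,0.1,0,0.1,0.8,0,0,0,0.1,0,0.1,1,0,0,0,0.1,0,0.1,1,0,0,0,0.1,0,0.1,1])

```text
clock: 8.42
tool_pos: [0.613, -0.1494, 0.0605]
eef_rot: [1.673, 1.764, -0.745]
contact_force: [-0.1, 0.0, -1.0]
width: 0.0856
grasp_force: 0.0
```

```bash
python3 - <<'E'
from h import *
s=state();T=R.from_rotvec(s["eef_rot"]); print(T.inv().apply([0,0,1]).round(3),s["tool_pos"],s["contact_force"])
c=capture("scene")
cv2.imwrite("pics/c5.png",cv2.resize(c["pixels"][120:280,200:400,::-1],None,fx=3,fy=3,interpolation=3))
E
```

```text
[-0.743 -0.    -0.669] [ 0.61302785 -0.14940678  0.06049838] [-0.0692774   0.04499034 -0.99473722]
```

View pics/c5.png

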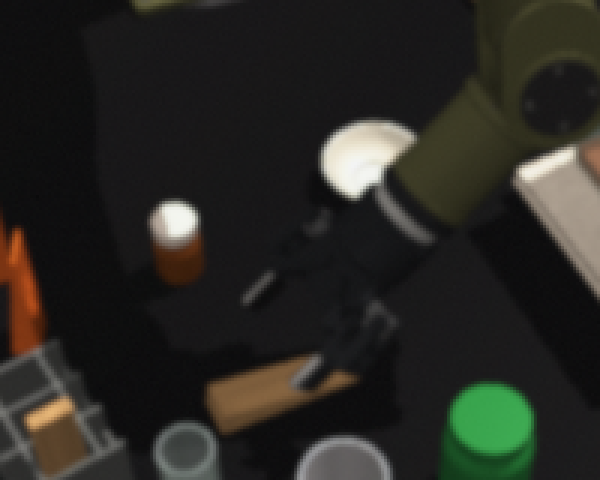

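Wedge lies flat at crop (285,390), with the open finger over it. Backing up and returning the tool to vertical.

Request:
apply_moves(commands=[0,0,0,-0.5,0,-0.5,1,0,0,0,-1.3,0,-1.2,1,0,0,0,-2.2,0,-2.1,1,0,0,0,-3.4,0,-3.2,1,0,1,0,-3.8,0,-3.6,1,0,2,0,-3.8,0,-3.6,1,0,3,0,-3.8,0,-3.6,1,0,4,0,-3.8,0,-3.6,1,0,5,0,-3.8,0,-3.6,1,0,6,0,-3.8,0,-3.6,1,0,7,0,-3.8,0,-3.6,1,0,8,0,-3.8,0,-3.6,1,0,8,0,-3.8,0,-3.6,1])

```text
clock: 9.55
tool_pos: [0.6118, -0.1548, 0.2173]
eef_rot: [2.176, 2.264, -0.003]
contact_force: [-0.9, -1.8, -0.8]
width: 0.0854
grasp_force: 0.0
```

```bash
python3 - <<'E'
from h import *
for n in ("scene","top"):
    c=capture(n); P=cloud(c)
    m=outline_of(n,"wedge")
    for d in m[:6]:
        mm=d["mask"]&(c["z_map"]>0)&(P[...,2]>.003)&(P[...,2]<.04); q=P[mm]
        if len(q)<10: continue
        r=cv2.minAreaRect(q[:,:2].astype(np.float32)*1000)
        print(n,round(d["score"],2),len(q),q.mean(0).round(3),[np.round(a,1) for a in r])
    k=(P[...,2]>.006)&(P[...,2]<.04)&(P[...,0]>.5)&(P[...,0]<.71)&(P[...,1]>-.27)&(P[...,1]<.02)&(c["z_map"]>0)
    q=P[k]; r=cv2.minAreaRect(q[:,:2].astype(np.float32)*1000); print(n,"cloud",k.sum(),r, cv2.boxPoints(r).round(0).tolist())
    print([(np.round(d["centre"],3).tolist(),round(d["score"],2)) for qn in("wedge","wedge_tip") for d in landmark_of(n,qn)])
    top=q[np.argsort(-q[:,2])[:30]]; print("thick end at",top.mean(0).round(3)); 
E
```

```text
scene 0.96 112 [ 0.4   -0.337  0.022] [array([ 363.2, -319.9]), array([32.9, 98.3]), np.float64(65.9)]
scene 0.89 653 [ 0.617 -0.144  0.014] [array([ 615.8, -135.8]), array([ 41.7, 130.8]), np.float64(2.8)]
scene 0.88 129 [ 0.552 -0.464  0.021] [array([ 509.8, -484.7]), array([116.4,  28.4]), np.float64(31.0)]
scene 0.7 111 [ 0.479 -0.324  0.02 ] [array([ 447.8, -319.7]), array([28.9, 93.1]), np.float64(79.2)]
scene 0.57 173 [ 0.482 -0.423  0.021] [array([ 445. , -410.3]), array([38.4, 93.9]), np.float64(65.5)]
scene cloud 564 ((625.9757080078125, -138.50279235839844), (60.71548080444336, 125.15135192871094), 1.918355941772461) [[594.0, -77.0], [598.0, -202.0], [658.0, -200.0], [654.0, -75.0]]
[([0.473, -0.324, -0.002], 0.89), ([0.617, -0.198, 0.014], 0.87), ([0.536, -0.463, 0.0], 0.77), ([0.391, -0.334, -0.004], 0.75), ([0.47, -0.425, 0.001], 0.72), ([0.464, -0.415, 0.127], 0.89), ([0.548, -0.474, 0.129], 0.89), ([0.474, -0.314, 0.129], 0.82), ([0.399, -0.335, 0.127], 0.73), ([0.613, -0.069, 0.001], 0.55)]
thick end at [ 0.62  -0.189  0.026]
top 0.66 267 [ 0.612 -0.112  0.012] [array([ 614.1, -109. ]), array([40.5, 82.6]), np.float64(2.7)]
top 0.62 71 [ 0.537 -0.458  0.021] [array([ 549.3, -481.7]), array([47.7, 68. ]), np.float64(41.7)]
top cloud 311 ((605.80615234375, -88.63337707519531), (210.8499298095703, 200.9629364013672), 88.80516815185547) [[503.0, -192.0], [704.0, -196.0], [708.0, 15.0], [508.0, 19.0]]
[([0.537, -0.467, -0.001], 0.77), ([0.475, -0.426, -0.001], 0.63), ([0.609, -0.064, 0.002], 0.6), ([0.465, -0.42, 0.13], 0.59), ([0.544, -0.47, 0.129], 0.52), ([0.606, 0.166, -0.003], 0.44)]
thick end at [ 0.611 -0.141  0.02 ]
```

```bash
python3 - <<'E'
from h import *
go([.6165,-.18,.06],Rt(92.5)); go([.6165,-.18,.004],Rt(92.5)); print(np.round(state()["joint_pos"],2))
E
```

```text
turn [-0.    0.    0.12] shift [-1.23  0.05  5.26]
turn [-0.    0.    0.12] shift [-1.23  0.05  7.12]
[ 0.41  0.74 -0.48  1.56  0.39  0.94 -0.13]
```

Request:
apply_moves(commands=[0,0,0.12,-1.23,0.05,1,1,0,0,0.12,-1.23,0.05,2.2,1,0,0,0.12,-1.23,0.05,3.4,1,0,0,0.12,-1.23,0.05,4.6,1,0,0,0.12,-1.23,0.05,5.6,1,0,0,0.12,-1.23,0.05,6.2,1,0,0,0.12,-1.23,0.05,6.7,1,0,0,0.12,-1.23,0.05,7.0,1,0,0,0.12,-1.23,0.05,7.1,1,0,0,0.12,-1.23,0.05,7.1,1,0,0,0.12,-1.23,0.05,7.1,1])

```text
clock: 10.87
tool_pos: [0.6174, -0.182, 0.0058]
eef_rot: [2.175, 2.265, 0.002]
contact_force: [0.3, -0.3, -0.2]
width: 0.0855
grasp_force: 0.0
```

Request:
apply_moves(commands=[0,0,0,0,0,0,0.5,0,0,0,0,0,0,0.4,0,0,0,0,0,0,0.35,0,0,0,0,0,0,0.3,0,0,0,0,0,0,0.3,0,0,0,0,0,0,0.2,0,0,0,0,0,0,0.2], squeeze=40)

```text
clock: 11.45
tool_pos: [0.6168, -0.1822, 0.0053]
eef_rot: [2.176, 2.265, 0.0]
contact_force: [-0.4, -0.1, 6.4]
width: 0.0351
grasp_force: 41.1
```

Request:
apply_moves(commands=[0,0,0,0,0,-0.05,0.2,0,0,0,0.5,0,-0.05,0.2,0,0,0,1,0,-0.05,0.2])

```text
clock: 11.7
tool_pos: [0.6147, -0.1534, 0.0057]
eef_rot: [2.179, 2.263, -0.002]
contact_force: [0.5, -0.1, -1.2]
width: 0.0353
grasp_force: 40.3
```

Request:
apply_moves(commands=[0,0,0,0.7,0,0,0.2,0,0,0,1.4,0,0,0.2,0,0,0,2.1,0,0,0.2,0,0,0,2.8,0,0,0.2,0,0,0,3.5,0,0,0.2,0,0,0,4.2,0,0,0.2,0,0,0,4.8,0,0,0.2,0,0,0,5.2,0,0,0.2,0,0,0,5.4,0,0,0.2,0,0,0,5.4,0,0,0.2])

```text
clock: 12.53
tool_pos: [0.6085, 0.0116, 0.006]
eef_rot: [-2.173, -2.268, -0.001]
contact_force: [0.0, 1.0, -0.8]
width: 0.0354
grasp_force: 40.3
```

```bash
python3 - <<'E'
from h import *
s=state();T=R.from_rotvec(s["eef_rot"]).as_matrix(); print(s["clock"],T.round(3).tolist(),s["tool_pos"],s["contact_force"],s["joint_pos"])
for n in ("scene","top"):
    c=capture(n); P=cloud(c); m=outline_of(n,"wedge")
    print(n,[(np.round(d["centre"],3).tolist(),round(d["score"],2)) for qn in("wedge","wedge_tip") for d in landmark_of(n,qn) if d["centre"][1]>-.25])
    print([(np.round(d["centre"],3).tolist(),round(d["score"],2)) for d in landmark_of(n,"tank")])
cv2.imwrite("pics/c6.png",cv2.resize(capture("scene")["pixels"][120:280,260:480,::-1],None,fx=3,fy=3,interpolation=3))
E
```

```text
12.5333 [[-0.043, 0.999, -0.0], [0.999, 0.043, 0.001], [0.001, -0.0, -1.0]] [0.60848069 0.01160202 0.0059648 ] [ 0.01411001  0.97896578 -0.80074292] [ 0.05567205  0.99835342 -0.26839993  1.73798593  0.5071733   0.47466277
 -0.50870998]
scene [([0.608, -0.002, 0.012], 0.75), ([0.605, 0.123, -0.001], 0.67), ([0.603, 0.122, -0.001], 0.6)]
[([0.61, 0.161, -0.003], 0.67)]
top []
[([0.606, 0.162, 0.001], 0.92)]
```

View pics/c6.png

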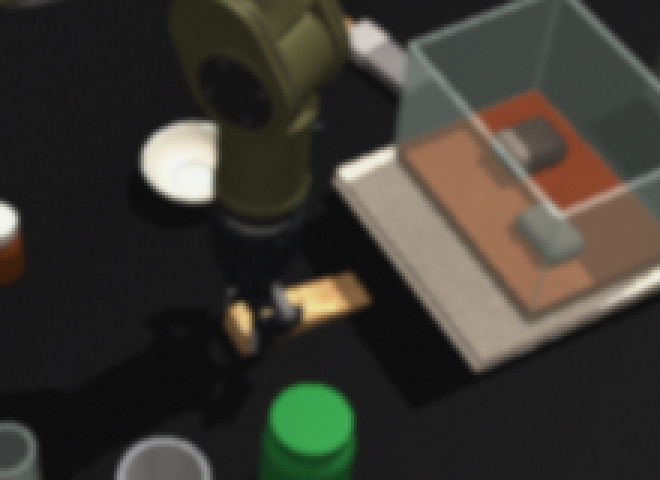

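Wedge is held by its thick end with the tip at crop (360,290), pointing at the middle of the lip at about (410,270). About 37 mm to go to the lip. Advancing.

Request:
apply_moves(commands=[0,0,0,0.4,0,0,0.2,0,0,0,0.8,0,0,0.2,0,0,0,1.2,0,0,0.2,0,0,0,1.5,0,0,0.2,0,0,0,1.7,0,0,0.2,0,0,0,1.8,0,0,0.2,0,0,0,1.8,0,0,0.2])

```text
clock: 13.67
tool_pos: [0.6064, 0.0652, 0.0061]
eef_rot: [-2.174, -2.268, -0.001]
contact_force: [1.1, 0.1, -0.5]
width: 0.0349
grasp_force: 40.3
```

Request:
apply_moves(commands=[0,0,0,0.08,0,0,0.2,0,0,0,0.16,0,0,0.2,0,0,0,0.24,0,0,0.2,0,0,0,0.32,0,0,0.2,0,0,0,0.32,0,0,0.2])

```text
clock: 14.08
tool_pos: [0.6061, 0.0741, 0.0061]
eef_rot: [-2.175, -2.266, -0.001]
contact_force: [0.2, 0.1, -0.5]
width: 0.0349
grasp_force: 40.3
```

Request:
apply_moves(commands=[0,0,0,0.08,0,0,0.2,0,0,0,0.16,0,0,0.2,0,0,0,0.2,0,0,0.2,0,0,0,0.2,0,0,0.2])

```text
clock: 14.42
tool_pos: [0.6058, 0.08, 0.0061]
eef_rot: [-2.175, -2.266, -0.001]
contact_force: [-0.1, 0.5, 0.2]
width: 0.0349
grasp_force: 40.3
```

Request:
apply_moves(commands=[0,0,0,0.08,0,0,0.2,0,0,0,0.16,0,0,0.2,0,0,0,0.2,0,0,0.2,0,0,0,0.2,0,0,0.2])

```text
clock: 14.75
tool_pos: [0.6056, 0.0861, 0.0061]
eef_rot: [-2.175, -2.266, -0.001]
contact_force: [-0.6, 0.4, -1.0]
width: 0.0347
grasp_force: 40.3
```

Request:
apply_moves(commands=[0,0,0,0.08,0,0,0.2,0,0,0,0.16,0,0,0.2,0,0,0,0.2,0,0,0.2,0,0,0,0.2,0,0,0.2])

```text
clock: 15.08
tool_pos: [0.6053, 0.0921, 0.0061]
eef_rot: [-2.175, -2.266, -0.001]
contact_force: [1.2, 1.2, -1.3]
width: 0.0355
grasp_force: 40.3
```

```bash
python3 -c "
from h import *
print(np.round(state()['joint_pos'],2))"
```

```text
[-0.09  1.   -0.25  1.73  0.47  0.48 -0.61]
```

Request:
apply_moves(commands=[0,0,0,0.08,0,0,0.2,0,0,0,0.16,0,0,0.2,0,0,0,0.2,0,0,0.2,0,0,0,0.2,0,0,0.2])

```text
clock: 15.42
tool_pos: [0.6049, 0.0975, 0.0059]
eef_rot: [-2.176, -2.266, 0.001]
contact_force: [0.6, 0.1, -1.9]
width: 0.035
grasp_force: 40.2
```

Request:
apply_moves(commands=[0,0,0,0.08,0,0,0.2,0,0,0,0.13,0,0,0.2,0,0,0,0.13,0,0,0.2])

```text
clock: 15.67
tool_pos: [0.6047, 0.1002, 0.0059]
eef_rot: [2.176, 2.265, -0.003]
contact_force: [-0.2, -2.4, -3.5]
width: 0.0353
grasp_force: 40.1
```

Request:
apply_moves(commands=[0,0,0,0.08,0,0,0.2,0,0,0,0.13,0,0,0.2,0,0,0,0.13,0,0,0.2])

```text
clock: 15.92
tool_pos: [0.6045, 0.1028, 0.0058]
eef_rot: [2.176, 2.263, -0.005]
contact_force: [-0.4, -5.2, -3.9]
width: 0.0352
grasp_force: 40.1
```

Request:
apply_moves(commands=[0,0,0,0.05,0,0.03,0.2,0,0,0,0.1,0,0.04,0.2,0,0,0,0.1,0,0.04,0.2])

```text
clock: 16.17
tool_pos: [0.6045, 0.1036, 0.0053]
eef_rot: [2.176, 2.261, -0.009]
contact_force: [-1.2, -8.6, 3.1]
width: 0.0351
grasp_force: 40.9
```

Request:
apply_moves(commands=[0,0,0,0.05,0,0,0.2,0,0,0,0.1,0,0,0.2,0,0,0,0.1,0,0,0.2])

```text
clock: 16.42
tool_pos: [0.6047, 0.1052, 0.0053]
eef_rot: [2.177, 2.258, -0.01]
contact_force: [-0.1, -10.6, 3.8]
width: 0.0351
grasp_force: 40.9
```

Request:
apply_moves(commands=[0,0,0,0.05,0,-0.02,0.2,0,0,0,0.1,0,-0.02,0.2,0,0,0,0.1,0,-0.02,0.2])

```text
clock: 16.67
tool_pos: [0.6044, 0.1076, 0.0053]
eef_rot: [2.177, 2.258, -0.012]
contact_force: [1.1, -12.1, -0.1]
width: 0.0351
grasp_force: 40.4
```

Request:
apply_moves(commands=[0,0,0,0.05,0,0,0.2,0,0,0,0.08,0,0,0.2,0,0,0,0.08,0,0,0.2])

```text
clock: 16.92
tool_pos: [0.6042, 0.1085, 0.0053]
eef_rot: [2.177, 2.256, -0.015]
contact_force: [-0.2, -12.6, 1.0]
width: 0.0351
grasp_force: 40.4
```

Request:
apply_moves(commands=[0,0,0,0.04,0,0,0.2,0,0,0,0.07,0,0,0.2,0,0,0,0.07,0,0,0.2])

```text
clock: 17.17
tool_pos: [0.6041, 0.1094, 0.0053]
eef_rot: [2.178, 2.255, -0.017]
contact_force: [0.5, -15.7, 1.9]
width: 0.0351
grasp_force: 40.5
```

15.7 N reached. Unloading the push, then opening.

Request:
apply_moves(commands=[0,0,0,-0.04,0,0,0.2,0,0,0,-0.06,0,0,0.2])

```text
clock: 17.33
tool_pos: [0.6041, 0.1094, 0.0053]
eef_rot: [2.178, 2.257, -0.013]
contact_force: [-0.4, -11.4, 0.3]
width: 0.0352
grasp_force: 40.3
```

Request:
apply_moves(commands=[0,0,0,-0.05,0,0,0.2,0,0,0,-0.1,0,0,0.2,0,0,0,-0.1,0,0,0.2])

```text
clock: 17.58
tool_pos: [0.6042, 0.1094, 0.0053]
eef_rot: [2.178, 2.26, -0.008]
contact_force: [-0.3, -8.6, -1.7]
width: 0.0351
grasp_force: 40.2
```

Request:
apply_moves(commands=[0,0,0,-0.06,0,0,0.2,0,0,0,-0.12,0,0,0.2,0,0,0,-0.12,0,0,0.2])

```text
clock: 17.83
tool_pos: [0.6043, 0.1094, 0.0053]
eef_rot: [2.177, 2.265, -0.002]
contact_force: [0.5, -4.4, -3.0]
width: 0.0351
grasp_force: 40.3
```

Request:
apply_moves(commands=[0,0,0,-0.08,0,0.01,0.2,0,0,0,-0.08,0,0.01,0.2,0,0,0,-0.08,0,0.01,0.5,0,0,0,-0.08,0,0.01,0.6,0,0,0,-0.08,0,0.01,0.75,0,0,0,-0.08,0,0.01,0.9,0,0,0,-0.08,0,0.01,1,0,0,0,-0.08,0,0.01,1,0,0,0,-0.08,0,0.01,1])

```text
clock: 18.58
tool_pos: [0.6048, 0.1079, 0.0053]
eef_rot: [2.176, 2.266, 0.0]
contact_force: [0.6, -0.5, 0.2]
width: 0.0853
grasp_force: 0.0
```

Request:
apply_moves(commands=[0,0,0,-0.2,0,-0.3,1,0,0,0,-0.2,0,-0.8,1,0,0,0,-0.2,0,-1.6,1,0,0,0,-0.4,0,-2.6,1,0,0,0,-1.0,0,-3.8,1,0,0,0,-2,0,-5,1,0,0,0,-3,0,-5.5,1,0,0,0,-4,0,-5.5,1,0,0,0,-5,0,-5.5,1,0,0,0,-5,0,-5.5,1])

```text
clock: 19.42
tool_pos: [0.6104, -0.0531, 0.171]
eef_rot: [2.185, 2.249, -0.009]
contact_force: [0.2, -1.2, -0.4]
width: 0.0853
grasp_force: 0.0
```

```bash
python3 - <<'E'
from h import *
c=capture("scene"); P=cloud(c)
for n in ("scene","top"):
    if n=="top": capture(n)
    print(n,[(qn,np.round(d["centre"],3).tolist(),round(d["score"],2)) for qn in("wedge","bar","dish","canister","cup","jar","guard","tank") for d in landmark_of(n,qn)[:6] if d["score"]>.4])
k=(P[...,2]>.006)&(P[...,2]<.04)&(P[...,0]>.57)&(P[...,0]<.64)&(P[...,1]>-.06)&(P[...,1]<.152)
q=P[k]; print(k.sum(),cv2.minAreaRect(q[:,:2].astype(np.float32)*1000),q[:,1].min()); t=q[q[:,1]<.10]
cen=[(y,q[abs(q[:,1]-y)<.006][:,0].mean().round(4),q[abs(q[:,1]-y)<.006][:,2].max().round(4)) for y in (.1,.115,.13,.145)];print(cen)
cv2.imwrite("pics/c7.png",cv2.resize(c["pixels"][120:280,260:480,::-1],None,fx=3,fy=3,interpolation=3)); print(state()["clock"])
E
```

```text
scene [('wedge', [0.607, 0.095, 0.017], 0.86), ('wedge', [0.388, -0.333, -0.001], 0.8), ('wedge', [0.539, -0.463, 0.001], 0.71), ('wedge', [0.47, -0.424, 0.002], 0.64), ('wedge', [0.468, -0.322, 0.002], 0.53), ('bar', [0.636, -0.33, 0.008], 0.76), ('dish', [0.418, 0.038, 0.004], 0.63), ('canister', [0.774, -0.019, 0.001], 0.95), ('canister', [0.749, -0.131, -0.002], 0.68), ('cup', [0.753, -0.133, 0.001], 0.78), ('jar', [0.448, -0.167, 0.001], 0.6), ('guard', [0.732, -0.251, -0.002], 0.58), ('tank', [0.609, 0.162, -0.0], 0.8)]
top [('wedge', [0.61, 0.093, 0.012], 0.6), ('wedge', [0.539, -0.467, -0.002], 0.58), ('wedge', [0.472, -0.428, 0.001], 0.57), ('wedge', [0.47, -0.325, -0.0], 0.42), ('bar', [0.638, -0.333, 0.005], 0.68), ('bar', [0.602, 0.261, 0.003], 0.63), ('dish', [0.428, 0.039, -0.004], 0.8), ('canister', [0.778, -0.022, -0.001], 0.57), ('cup', [0.751, -0.131, 0.001], 0.94), ('jar', [0.425, 0.039, -0.001], 0.52), ('guard', [0.737, -0.251, 0.004], 0.66), ('tank', [0.609, 0.163, -0.001], 0.95)]
297 ((606.4469604492188, 89.7501449584961), (40.01704788208008, 124.53572082519531), 2.8739423751831055) 0.02655739950847036
[(0.1, np.float64(0.609), np.float64(0.0275)), (0.115, np.float64(0.6081), np.float64(0.0256)), (0.13, np.float64(0.6075), np.float64(0.0231)), (0.145, np.float64(0.6056), np.float64(0.0198))]
20.3167
```

View pics/c7.png

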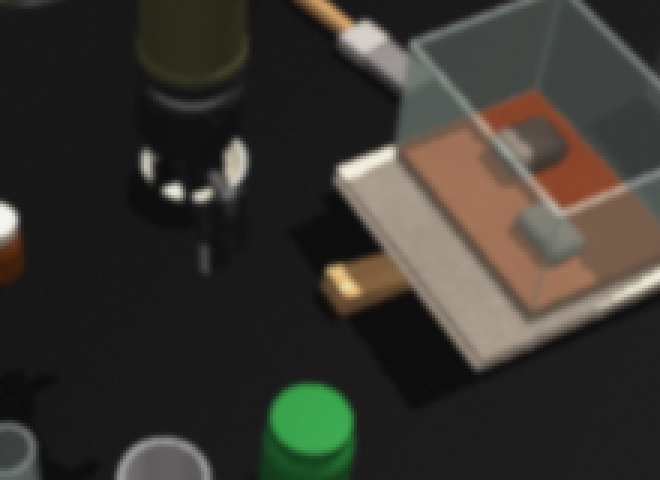

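The picture shows the wedge jammed straight in under the middle of the lip at crop (370,280). It is let go and the gripper is well clear. Handing in.

```bash
python3 -c "
from rig import *
print(job_done())"
```

```text
the job is handed in; nothing more can be done
None
```

The wedge is jammed straight in under the middle of the tank's lip, about 62 mm deep after a push of up to 15.7 N. It is let go, the bar and all the bystanders stand where they were, and the job is handed in at about 20 s; the judge's result was not shown.

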